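Shut and lock the pellet tub

ROBOT

A 7-joint arm with a two-finger parallel gripper is mounted at the origin on the work surface. World frame = base frame: x ahead of the robot, y to its left, z up, the work surface at z = 0. Lengths are in m, angles in rad, forces in N, time in s.
With the tool pointing down it reaches from about 0.425 to 0.875 m from the base axis. Payload 4.7 kg.
Tool frame: the origin (TCP) lies on the centre line of the jaws, within the pads' length; the fingertips stand 14 mm ahead of it and the grasp point (between the pads) lies 5 mm behind it; z points along the fingers, y is the line along which they close (so a half turn about z gives the same grasp; the last joint's range is limited). The gripper opens to 87 mm and grips with 3 to 60 N. Pads are 19 mm wide; open, the fingers measure 117 mm over their backs; the gripper's body (75 mm by 190 mm) begins 51 mm behind the grasp point.
Start: joints at [1.164, 0.321, -0.07, 1.45, 0.023, 1.371, -0.057], TCP at [0.266, -0.593, 0.237] pointing down, gripper open.
Joint ranges: [-2.86, 2.86], [-0.3, 2.09], [-1.38, 1.24], [0.06, 2.45], [-1.56, 4.7], [0.09, 2.05], [-2.69, 2.69]. Speed limits (rad/s): [2.57, 2.57, 3.14, 3.14, 3.14, 3.14, 3.14].

INTERFACE

Orientations are given as a rotation vector (axis times angle).
In Python, from bench import ctrl gives the robot as it stands.
- The arm moves only by the tool send_rows, never from a script. Its argument "steps" is a list of rows, each an object of numbers: "tx", "ty", "tz": the shift along the tool's x, y, z in units of 60 mm (1.0 is 60 mm); "turn": the turn about the tool's z in units of 8 degrees (1.0 is 8 degrees); "grip": the opening, from 0 (shut) to 1 (fully open). A call has 1 to 12 rows; each row shifts and turns the commanded pose from where the row before left it, along the tool's axes as they then stand; what a row does not reach is not made up. A row lasts 1/8 s, in which the tool goes at most 62.5 mm and 10.7 degrees, less where a joint would pass 70% of its speed; a pose out of reach is approached as far as the arm can. A call is refused whole if a number of a shift passes 1 or a number of a turn 1, either way. A call with a gripper value outside its range is refused whole. The fingers move at their own pace and stop on an object; "newtons" is the grip in N (left out, the last holds). Time passes only in rows, so rows that do not move let the fingers close. It gives the time, the measured TCP pose, the force, the opening and the grip force at its end, in the units of the state.
- ctrl.get_state(): the state, without advancing time (a new reading comes with each control period).
- ctrl.get_image(name): name is "side" or "top"; returns a dict with "pixels" (420x560x3 uint8, red, green, blue), "K" (3x3 intrinsics, pixels), "cam_to_world" (4x4, takes a point from camera to world coordinates). Camera axes: x right, y down, z forward; pixel columns grow to the right and rows downward; lengths in m; the calibration is good to about 2 mm. A picture is of the moment at which its call begins. There is no depth.
- ctrl.close_job(): hands the job in; it is judged then, once.
The state is a dict: "time": time; "joint_positions": joint angles; "qd": joint speeds; "joint_torque": joint torques, N m; "position": TCP position; "tool_rot": TCP orientation; "ft_force": force on the tool from outside, world axes, zero at the start; "torque": the same for the moment, N m; "grip_width": opening from 0.0 (shut) to 1.0 (fully open); "grip_force": force on a finger pad.
Only numpy, scipy, OpenCV 4.12 (cv2) and the standard library are available. Lean on these libraries where they do the work, as an engineer would, in place of code of your own. Each camera call takes 0.05 s, during which the arm holds its last target. There are 200 camera calls.

TASK

Shut the pellet tub for the night: with a fingertip, push the swivel cover round by its upright fin until its disc fully covers the pour hole in the lid. Then push the locking bar round by its own fin until it lies straight across the cover's disc, pointing at the cover's pivot. Only push, never lift: leave the tub standing where it is, do not disturb the other things on the shelf, and finish with the hand clear.

Things in the scene. Friction and masses are not known exactly. Their poses are not given: they have to be found in the camera images.
- tub: Clear acrylic box with a fixed wooden lid, loose on the shelf, about 1.3 to 2.1 kg; lid 180 (x) by 240 (y) mm, its flat top 110 mm above the shelf. Origin: centre of the underside; z up; yaw varies. In its frame the cover's pivot is at x 0, y +75 mm, the pour hole's centre at x 0, y +10 mm, the bar's pivot at x 0, y -75 mm.
- cover (a joint): Angle (rad) of the steel swivel cover about its vertical pivot: 0 = disc centred on the pour hole (arm along the tub's -y), positive = counter-clockwise seen from above (disc swung to the tub's +x side). Travels -0.5 to 1.8, so no stop at 0; starts 0.75 to 1.6; stays where it is left (friction about 0.04 N m).
- bar (a joint): Angle (rad) of the steel locking bar about its vertical pivot: 0 = along the tub's +y, straight over the shut cover's disc to the cover's pivot; positive = counter-clockwise seen from above (swung to the tub's -x side). Travels -1.0 to 1.8, so no stop at 0; starts 0.75 to 1.6; stays where it is left (friction about 0.04 N m).
- cover_fin (a point): Middle of the top edge of the cover's upright fin, 38 mm from the cover's pivot and 40 mm above the lid. The fin is a plate 8 mm thick, 28 mm long along the arm (24 to 52 mm from the pivot), and stands 33 mm above the disc; push on its flat side.
- bar_fin (a point): Middle of the top edge of the bar's upright fin, 44 mm from the bar's pivot and 40 mm above the lid. The fin is a plate 8 mm thick, 28 mm long along the bar (30 to 58 mm from the pivot), and stands 25 mm above the bar; push on its flat side.
- cover_pivot (a point): The cover's pivot axis at the lid's top surface (screw boss 24 mm diameter, 10 mm high). Fixed on the tub. The cover is an arm ending in a disc of 60 mm diameter, 5 mm thick, centred 65 mm from this pivot, its top 7 mm above the lid.
- bar_pivot (a point): The bar's pivot axis at the lid's top surface (screw boss 24 mm diameter, 19 mm high). Fixed on the tub. The bar is 16 mm wide and reaches 82 mm from this pivot; its top is 15 mm above the lid, its underside 2 mm above the cover's disc.
- hole (a point): Centre of the round pour hole, 36 mm diameter, looking dark (a black chute below), at the lid's top surface. Fixed on the tub.
- bowl: Stainless steel bowl, 130 mm across, 45 mm high; origin at the centre of its underside. Leave alone.
- chew_block: Pine chew block 90 x 50 x 45 mm; origin at the centre of its underside. Leave alone.
- brush: Black slicker brush lying bristles down, 176 mm long along its x, 90 mm wide head at +x, 30 mm high; origin under its middle. Leave alone.
- hideaway: White ceramic dome with a dark doorway, 120 mm across, 81 mm high; origin at the centre of its underside. Leave alone.

How it is judged:
By the outcome, as a careful person would: the job done as asked, in the order asked, and still so for the second after the job is handed in, with the robot touching nothing.
It also fails if it takes over 51 s, if anything falls off the work surface, if the arm or the gripper's body presses on something with over 40 N, if the wrist force passes 120 N, or if a joint passes its speed limit or range.

## Working session

There is one attempt and no reset: what is moved stays moved. The work goes in short steps, Python scripts to look and compute and a tool call to move; the robot and the scene stay as the last step left them, time stands still between calls to the robot, and variables do not carry over. Pictures are saved under pics/ and viewed, at most 10 in all, crops included, and the job is handed in when it is done.

Besides the shell and the picture viewer there is one more tool, called after "Call:" by a JSON object that holds its "method" and its "body". send_rows: Moves the arm, as the interface text tells. Its arguments: {"type":"object","properties":{"steps":{"type":"array"},"newtons":{"type":"number"}},"required":["steps"]}

```bash
mkdir -p pics; cat > h.py <<'E'
import numpy as np,cv2
from bench import ctrl
def snap(n,f):
    d=ctrl.get_image(n); cv2.imwrite('pics/'+f,cv2.cvtColor(d['pixels'],cv2.COLOR_RGB2BGR)); np.savez('pics/'+f+'.npz',**d); return d
def ray(d,u,v,z):
    K=np.array(d['K']);T=np.array(d['cam_to_world']);r=T[:3,:3]@np.linalg.solve(K,[u,v,1.]);o=T[:3,3]
    return (o+r*(z-o[2])/r[2])[:2]
def proj(d,p):
    T=np.linalg.inv(np.array(d['cam_to_world']));c=T[:3,:3]@np.array(p)+T[:3,3];q=np.array(d['K'])@c;return q[:2]/q[2]
E
python3 - <<'E'
from h import *
for n in('top','side'):
    d=snap(n,n+'0.png');print(n,np.round(d['cam_to_world'],3).tolist(),np.round(d['K'],1).tolist())
s=ctrl.get_state();print(s)
E
```

```text
top [[0.018, -0.986, 0.163, 0.308], [-1.0, -0.015, 0.016, 0.003], [-0.014, -0.163, -0.986, 1.418], [0.0, 0.0, 0.0, 1.0]] [[545.2, 0.0, 281.3], [0.0, 545.2, 208.3], [0.0, 0.0, 1.0]]
side [[-0.992, -0.096, 0.084, 0.461], [-0.126, 0.623, -0.772, 0.904], [0.021, -0.776, -0.63, 0.849], [0.0, 0.0, 0.0, 1.0]] [[465.9, 0.0, 281.8], [0.0, 465.9, 210.8], [0.0, 0.0, 1.0]]
{'time': 0.1, 'joint_positions': array([ 1.16408785,  0.32174839, -0.07010903,  1.451576  ,  0.02263279,
        1.37079129, -0.05690843]), 'qd': array([ 3.01906802e-04, -3.45391619e-03,  7.64191461e-05, -1.78037760e-03,
        2.43366110e-03,  7.54587533e-04, -4.25595151e-04]), 'joint_torque': array([-5.58576903e-04, -4.92573345e+01, -4.05927720e-01, -3.13399315e+01,
       -6.41170051e-02,  3.94251966e-02,  6.51048231e-05]), 'position': array([ 0.26528831, -0.59287357,  0.23555983]), 'tool_rot': array([-3.07066144e+00, -6.55865604e-01,  7.49772239e-04]), 'ft_force': array([-0.19321774, -0.02781279, -0.55928894]), 'torque': array([ 0.01150178, -0.02643279,  0.02281966]), 'grip_force': 0.0, 'grip_width': 1.0020233286908367}
```

View pics/top0.png

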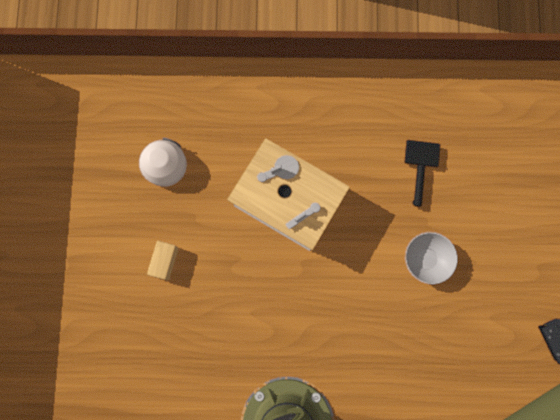

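View pics/side0.png

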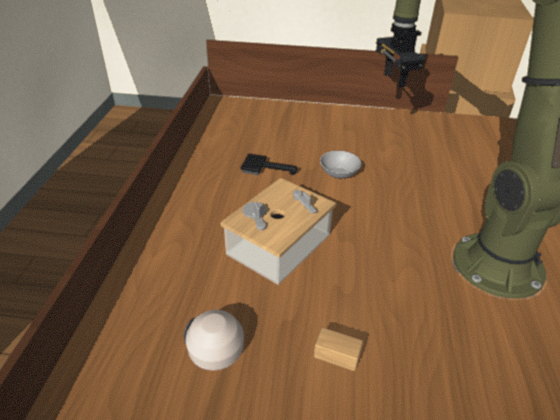

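The top view shows the lid with corners near (267,139), (348,187), (312,248), (229,200). The hole is at (285,190), the cover's disc at (287,166) and the bar around (303,216). I'll zoom in and fit.

```bash
python3 - <<'E'
from h import *
d=dict(np.load('pics/top0.png.npz'));e=dict(np.load('pics/side0.png.npz'))
bgr=lambda x:cv2.cvtColor(x['pixels'],cv2.COLOR_RGB2BGR)
a=cv2.resize(bgr(d)[130:260,220:360],None,fx=4,fy=4,interpolation=cv2.INTER_CUBIC)
b=cv2.resize(bgr(e)[170:260,215:345],None,fx=4,fy=4,interpolation=cv2.INTER_CUBIC)
b=cv2.copyMakeBorder(b,0,0,0,40,cv2.BORDER_CONSTANT);
cv2.imwrite('pics/ct0.png',a);cv2.imwrite('pics/cs0.png',b)
# hole
for n,x,(u0,u1,v0,v1) in(('top',d,(270,300,178,203)),('side',e,(265,290,205,225))):
    g=x['pixels'][v0:v1,u0:u1].max(2);ys,xs=np.where(g<60)
    c=(xs.mean()+u0,ys.mean()+v0);print(n,c,len(xs),ray(x,*c,.11))
for u,v in((267,139),(348,187),(312,246),(229,199)):print(ray(d,u,v,.11))
E
```

```text
top (np.float64(284.25454545454545), np.float64(190.73636363636365)) 110 [0.56823297 0.01792068]
side (np.float64(276.82142857142856), np.float64(215.96428571428572)) 28 [0.5690284  0.02038976]
[0.69857715 0.06299835]
[ 0.57987399 -0.13765735]
[ 0.43396626 -0.05100335]
[0.54564718 0.15247915]
```

View pics/ct0.png

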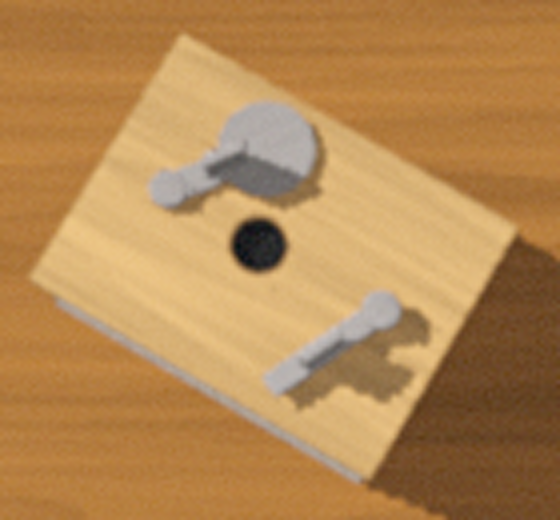

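View pics/cs0.png

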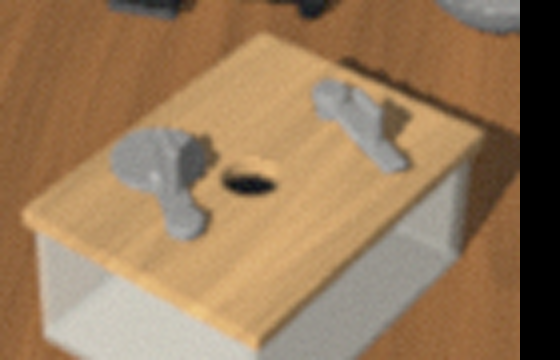

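In the crop the cover's pivot is at (169,189), its disc at (268,148) and the hole at (259,244). The bar's pivot is at (382,310) and its end at (282,382). Next I'll fit the tub pose.

```bash
cat >> h.py <<'E'
Z=.11
def fit(d,px):
    # px: list of (u,v,z,local xy)
    W=np.array([ray(d,u,v,z) for u,v,z,_ in px]);L=np.array([l for *_,l in px])
    Wc=W-W.mean(0);Lc=L-L.mean(0)
    th=np.arctan2((Lc[:,0]*Wc[:,1]-Lc[:,1]*Wc[:,0]).sum(),(Lc*Wc).sum())
    R=np.array([[np.cos(th),-np.sin(th)],[np.sin(th),np.cos(th)]]);o=W.mean(0)-R@L.mean(0)
    return o,th,R,(W-(L@R.T+o))*1e3
E
python3 - <<'E'
from h import *
d=dict(np.load('pics/top0.png.npz'));e=dict(np.load('pics/side0.png.npz'))
T=lambda x,y:(220+(x+.5)/4-.5,130+(y+.5)/4-.5)
S=lambda x,y:(215+(x+.5)/4-.5,170+(y+.5)/4-.5)
px=[(*T(169,189),.12,(0,.075)),(*T(382,310),.129,(0,-.075)),(284.25,190.74,.11,(0,.01)),
 (*T(183,35),.11,(.09,.12)),(*T(518,235),.11,(.09,-.12)),(*T(370,480),.11,(-.09,-.12)),(*T(32,278),.11,(-.09,.12))]
o,th,R,res=fit(d,px);print(o,th,np.round(res,1).tolist())
# side check
for p,z,l in ((S(187,222),.12,(0,.075)),(S(329,95),.129,(0,-.075)),(S(24,215),.11,(.09,.12)),(S(266,35),.11,(.09,-.12)),(S(483,133),.11,(-.09,-.12)),(S(260,345),.11,(-.09,.12))):
    print('side err mm',np.round((ray(e,*p,z)-(R@np.array(l)+o))*1e3,1))
lc=lambda p,z,dd=d:R.T@(ray(dd,*p,z)-o)
disc=lc(T(268,148),.117)-[0,.075];print('cover',disc,np.arctan2(disc[0],-disc[1]))
end=lc(T(282,382),.125)-[0,-.075];print('bar',end,np.arctan2(-end[0],end[1]))
end=lc(S(398,163),.125,e)-[0,-.075];print('bar side',end,np.arctan2(-end[0],end[1]))
E
```

```text
[0.56225207 0.00806484] -0.5283896104948138 [[-0.2, 0.1], [1.1, -0.2], [0.9, 1.2], [-0.3, 0.7], [-3.0, 0.5], [1.2, -1.2], [0.3, -1.2]]
side err mm [-0.6 -1. ]
side err mm [2.9 1.8]
side err mm [-0.4  2.5]
side err mm [-0.5 -1. ]
side err mm [ 2.6 -4.7]
side err mm [-1.   1.6]
cover [ 0.05349318 -0.03800339] 0.9531017663870948
bar [-0.0666732   0.02940338] 1.1554457433294594
bar side [-0.06979125  0.02829248] 1.1856544615595106
```

```bash
cat >> h.py <<'E'
O=np.array([.56225,.00806]);TH=-.5284
RR=np.array([[np.cos(TH),-np.sin(TH)],[np.sin(TH),np.cos(TH)]])
from scipy.spatial.transform import Rotation as Ro
def pcover(c,gap,r=.038):return O+RR@(np.array([0,.075])+r*np.array([np.sin(c),-np.cos(c)])+(.0135+gap)*np.array([np.cos(c),np.sin(c)])), TH+c
def pbar(b,gap,r=.044):return O+RR@(np.array([0,-.075])+r*np.array([-np.sin(b),np.cos(b)])-(.0135+gap)*np.array([np.cos(b),np.sin(b)])), TH+b
def goto(p,z,yaw):
    s=ctrl.get_state();M=Ro.from_rotvec(s['tool_rot']).as_matrix();x=np.array(s['position'])
    y0=np.arctan2(M[1,0],M[0,0]);dt=M.T@(np.array([*p,z])-x)
    print('t',s['time'],'pos',np.round(x,4),'yaw',round(y0,3),'F',np.round(s['ft_force'],1),'| units',np.round(dt/.06,2),'turn units',round(np.degrees(y0-yaw)/8,2))
E
python3 - <<'E'
from h import *
p,y=pcover(.953,.018);print(p,y);goto(p,.237,y)
E
```

```text
[0.64441867 0.051182  ] 0.4246
t 0.1 pos [ 0.2653 -0.5929  0.2356] yaw 0.421 F [-0.2 -0.  -0.6] | units [ 1.015e+01 -7.220e+00 -1.000e-02] turn units -0.03
```

Call:
{"method": "send_rows", "body": {"steps": [{"tx":0.6,"ty":-0.42,"grip":0},{"tx":0.6,"ty":-0.42,"grip":0},{"tx":0.6,"ty":-0.42,"grip":0},{"tx":0.6,"ty":-0.42,"grip":0},{"tx":0.6,"ty":-0.42,"grip":0},{"tx":0.6,"ty":-0.42,"grip":0},{"tx":0.6,"ty":-0.42,"grip":0},{"tx":0.6,"ty":-0.42,"grip":0},{"tx":0.6,"ty":-0.42,"grip":0},{"tx":0.6,"ty":-0.42,"grip":0},{"tx":0.6,"ty":-0.42,"grip":0},{"tx":0.6,"ty":-0.42,"grip":0}], "newtons": 5}}

```text
validation failed for argument at $.st...
```

Call:
{"method": "send_rows", "body": {"steps": [{"tx":0.6,"ty":-0.44,"grip":0},{"tx":0.6,"ty":-0.44,"grip":0},{"tx":0.6,"ty":-0.44,"grip":0},{"tx":0.6,"ty":-0.44,"grip":0},{"tx":0.55,"ty":-0.42,"grip":0},{"grip":0},{"grip":0},{"grip":0}]}}

```text
validation failed for argument at $.st...
```

```bash
python3 - <<'E'
from h import *
p,y=pcover(.953,.018);goto(p,.146,y);print(ctrl.get_state()['grip_width'])
d=snap('top','top1.png');e=snap('side','side1.png')
a=cv2.resize(d['pixels'][100:260,220:360,::-1],None,fx=3,fy=3);b=cv2.resize(e['pixels'][100:260,215:340,::-1],None,fx=3,fy=3)
cv2.imwrite('pics/c1.png',np.hstack([a,b]))
E
```

```text
t 0.1 pos [ 0.2653 -0.5929  0.2356] yaw 0.421 F [-0.2 -0.  -0.6] | units [10.15 -7.21  1.5 ] turn units -0.03
1.0020233286908367
```

View pics/c1.png

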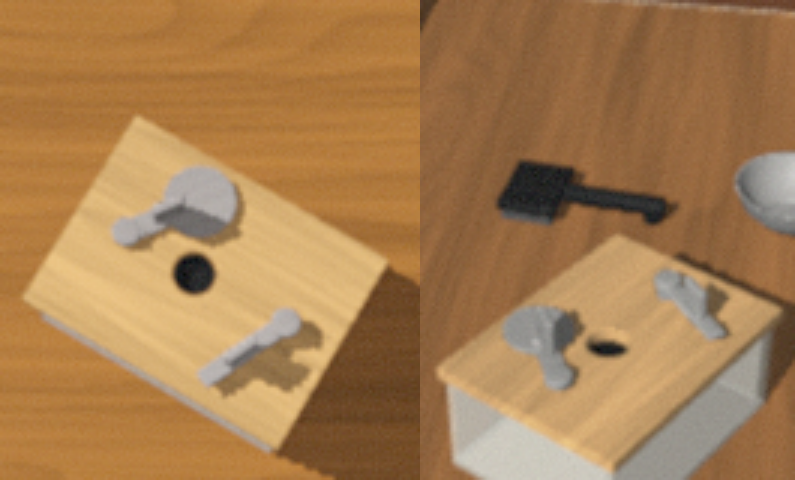

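The scene is unchanged because the rows were refused: validation failed somewhere in "steps". I'll try one row with every field filled in.

Call:
{"method": "send_rows", "body": {"steps": [{"tx":0.6,"ty":-0.42,"tz":0.0,"turn":0.0,"grip":0.0}], "newtons": 5}}

```text
time: 0.32
position: [0.2848, -0.5578, 0.2357]
tool_rot: [3.074, 0.646, -0.004]
ft_force: [0.8, 0.3, 0.3]
grip_width: 0.947
grip_force: 0.0
```

Call:
{"method": "send_rows", "body": {"steps": [{"tx":0.6,"ty":-0.42,"tz":0,"turn":0,"grip":0},{"tx":0.6,"ty":-0.42,"tz":0,"turn":0,"grip":0},{"tx":0.6,"ty":-0.42,"tz":0,"turn":0,"grip":0},{"tx":0.6,"ty":-0.42,"tz":0,"turn":0,"grip":0},{"tx":0.6,"ty":-0.42,"tz":0,"turn":0,"grip":0},{"tx":0.6,"ty":-0.42,"tz":0,"turn":0,"grip":0},{"tx":0.6,"ty":-0.42,"tz":0,"turn":0,"grip":0},{"tx":0.6,"ty":-0.42,"tz":0,"turn":0,"grip":0},{"tx":0.6,"ty":-0.42,"tz":0,"turn":0,"grip":0},{"tx":0.6,"ty":-0.42,"tz":0,"turn":0,"grip":0},{"tx":0.6,"ty":-0.42,"tz":0,"turn":0,"grip":0},{"tx":0.6,"ty":-0.42,"tz":0,"turn":0,"grip":0}]}}

```text
time: 1.82
position: [0.5593, -0.102, 0.2365]
tool_rot: [3.072, 0.656, -0.0]
ft_force: [0.9, 0.1, 0.1]
grip_width: 0.005
grip_force: 0.0
```

```bash
python3 - <<'E'
from h import *
p,y=pcover(.953,.018);goto(p,.236,y)
E
```

```text
t 1.825 pos [ 0.5593 -0.102   0.2365] yaw 0.421 F [0.9 0.1 0.1] | units [ 2.34 -1.75  0.01] turn units -0.03
```

Call:
{"method": "send_rows", "body": {"steps": [{"tx":0.6,"ty":-0.44,"tz":0,"turn":0,"grip":0},{"tx":0.6,"ty":-0.44,"tz":0,"turn":0,"grip":0},{"tx":0.6,"ty":-0.44,"tz":0,"turn":0,"grip":0},{"tx":0.54,"ty":-0.43,"tz":0,"turn":0,"grip":0},{"tx":0,"ty":0,"tz":0,"turn":0,"grip":0},{"tx":0,"ty":0,"tz":0,"turn":0,"grip":0}]}}

```text
time: 2.58
position: [0.6439, 0.0493, 0.2361]
tool_rot: [3.072, 0.655, -0.002]
ft_force: [-0.4, -1.1, -0.4]
grip_width: 0.008
grip_force: 0.0
```

```bash
python3 - <<'E'
from h import *
p,y=pcover(.953,.018);goto(p,.146,y);print(ctrl.get_state()['grip_width'])
d=snap('top','top2.png');e=snap('side','side2.png')
a=cv2.resize(d['pixels'][100:260,220:360,::-1],None,fx=3,fy=3);b=cv2.resize(e['pixels'][100:260,215:340,::-1],None,fx=3,fy=3)
cv2.imwrite('pics/c2.png',np.hstack([a,b]))
E
```

```text
t 2.575 pos [0.6439 0.0493 0.2361] yaw 0.42 F [-0.4 -1.1 -0.4] | units [ 0.02 -0.03  1.5 ] turn units -0.03
0.008197441586226999
```

View pics/c2.png

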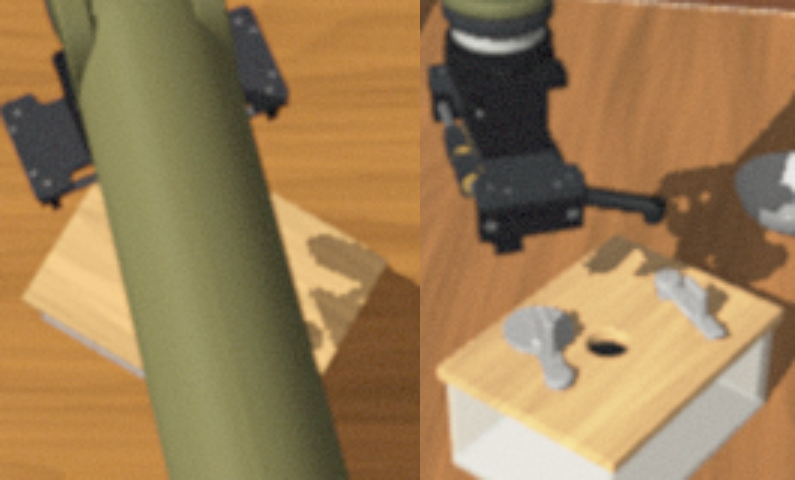

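Looking from the side, the closed fingers (about (505,245)) hang clear above the cover. Descend.

Call:
{"method": "send_rows", "body": {"steps": [{"tx":0,"ty":0,"tz":0.4,"turn":0,"grip":0},{"tx":0,"ty":0,"tz":0.4,"turn":0,"grip":0},{"tx":0,"ty":0,"tz":0.3,"turn":0,"grip":0},{"tx":0,"ty":0,"tz":0.2,"turn":0,"grip":0},{"tx":0,"ty":0,"tz":0.1,"turn":0,"grip":0},{"tx":0,"ty":0,"tz":0.1,"turn":0,"grip":0},{"tx":0,"ty":0,"tz":0,"turn":0,"grip":0}]}}

```text
time: 3.55
position: [0.6441, 0.0501, 0.1465]
tool_rot: [3.072, 0.656, -0.0]
ft_force: [0.6, 0.0, -0.3]
grip_width: 0.009
grip_force: 0.0
```

```bash
python3 - <<'E'
from h import *
p,y=pcover(.953,0);goto(p,.146,y)
e=snap('side','side3.png')
cv2.imwrite('pics/c3.png',cv2.resize(e['pixels'][150:260,215:345,::-1],None,fx=4,fy=4))
E
```

```text
t 3.55 pos [0.6441 0.0501 0.1465] yaw 0.421 F [ 0.6  0.  -0.3] | units [-0.29 -0.01  0.01] turn units -0.03
```

View pics/c3.png

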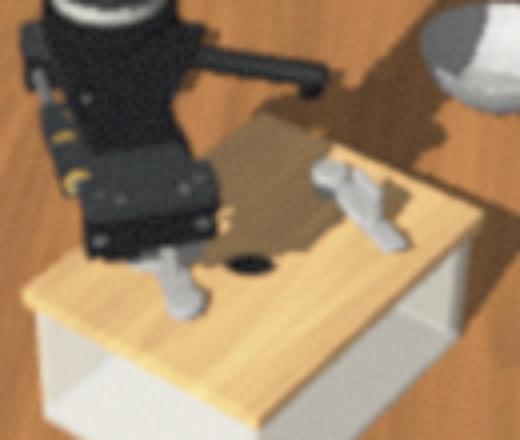

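The fingers now stand behind the cover fin, near (165,250), with no contact force. Push in, then swing about the pivot.

Call:
{"method": "send_rows", "body": {"steps": [{"tx":-0.05,"ty":0,"tz":0,"turn":0,"grip":0},{"tx":-0.05,"ty":0,"tz":0,"turn":0,"grip":0},{"tx":-0.05,"ty":0,"tz":0,"turn":0,"grip":0},{"tx":-0.05,"ty":0,"tz":0,"turn":0,"grip":0},{"tx":-0.05,"ty":0,"tz":0,"turn":0,"grip":0},{"tx":-0.04,"ty":0,"tz":0,"turn":0,"grip":0},{"tx":0,"ty":0,"tz":0,"turn":0,"grip":0}]}}

```text
time: 4.47
position: [0.6283, 0.0428, 0.1466]
tool_rot: [3.072, 0.656, 0.001]
ft_force: [0.4, -0.5, -0.2]
grip_width: 0.004
grip_force: 0.5
```

Call:
{"method": "send_rows", "body": {"steps": [{"tx":-0.045,"ty":0.014,"tz":0,"turn":0.5,"grip":0},{"tx":-0.045,"ty":0.014,"tz":0,"turn":0.5,"grip":0},{"tx":-0.045,"ty":0.014,"tz":0,"turn":0.5,"grip":0},{"tx":-0.045,"ty":0.014,"tz":0,"turn":0.5,"grip":0},{"tx":-0.045,"ty":0.014,"tz":0,"turn":0.5,"grip":0},{"tx":-0.045,"ty":0.014,"tz":0,"turn":0.5,"grip":0}]}}

```text
time: 5.22
position: [0.6142, 0.0342, 0.1466]
tool_rot: [-3.141, 0.001, -0.001]
ft_force: [1.4, 0.7, 0.8]
grip_width: 0.005
grip_force: 0.9
```

```bash
python3 - <<'E'
from h import *
c=.953-6*np.radians(4)
p,y=pcover(c,0);goto(p,.146,y)
p,y=pcover(0,0);goto(p,.146,y)
e=snap('side','side4.png')
cv2.imwrite('pics/c4.png',cv2.resize(e['pixels'][150:260,215:345,::-1],None,fx=4,fy=4))
E
```

```text
t 5.225 pos [0.6142 0.0342 0.1466] yaw -0.0 F [1.4 0.7 0.8] | units [-0.01 -0.01  0.01] turn units -0.04
t 5.225 pos [0.6142 0.0342 0.1466] yaw -0.0 F [1.4 0.7 0.8] | units [-0.36  0.02  0.01] turn units 3.78
```

View pics/c4.png

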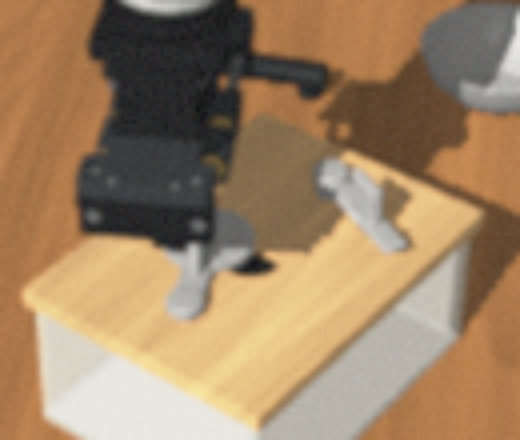

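The disc now partly covers the hole (about (235,250)), and the tub's corners haven't moved. Finish the swing, back off and lift.

Call:
{"method": "send_rows", "body": {"steps": [{"tx":-0.045,"ty":0.014,"tz":0,"turn":0.5,"grip":0},{"tx":-0.045,"ty":0.014,"tz":0,"turn":0.5,"grip":0},{"tx":-0.045,"ty":0.014,"tz":0,"turn":0.5,"grip":0},{"tx":-0.045,"ty":0.014,"tz":0,"turn":0.5,"grip":0},{"tx":-0.045,"ty":0.014,"tz":0,"turn":0.5,"grip":0},{"tx":-0.045,"ty":0.014,"tz":0,"turn":0.5,"grip":0},{"tx":-0.045,"ty":0.014,"tz":0,"turn":0.5,"grip":0},{"tx":-0.025,"ty":0.008,"tz":0,"turn":0.28,"grip":0},{"tx":0,"ty":0,"tz":0,"turn":0,"grip":0},{"tx":0,"ty":0,"tz":0,"turn":0,"grip":0}]}}

```text
time: 6.52
position: [0.593, 0.0326, 0.1467]
tool_rot: [3.034, -0.815, 0.0]
ft_force: [1.2, 0.2, 0.3]
grip_width: 0.009
grip_force: 0.5
```

```bash
python3 - <<'E'
from h import *
p,y=pcover(0,0);goto(p,.146,y)
E
```

```text
t 6.525 pos [0.593  0.0326 0.1467] yaw -0.525 F [1.2 0.2 0.3] | units [-0.01 -0.01  0.01] turn units 0.03
```

Call:
{"method": "send_rows", "body": {"steps": [{"tx":0.15,"ty":0,"tz":0,"turn":0,"grip":0},{"tx":0.25,"ty":0,"tz":0,"turn":0,"grip":0},{"tx":0,"ty":0,"tz":-0.3,"turn":0,"grip":0},{"tx":0,"ty":0,"tz":-0.5,"turn":0,"grip":0},{"tx":0,"ty":0,"tz":-0.7,"turn":0,"grip":0},{"tx":0,"ty":0,"tz":0,"turn":0,"grip":0}]}}

```text
time: 7.28
position: [0.6159, 0.0212, 0.2421]
tool_rot: [-3.031, 0.816, -0.013]
ft_force: [-0.7, 0.7, 0.4]
grip_width: 0.007
grip_force: 0.0
```

```bash
python3 - <<'E'
from h import *
e=snap('side','side5.png');d=snap('top','top5.png')
cv2.imwrite('pics/c5.png',np.hstack([cv2.resize(x['pixels'][v:v+110,u:u+130,::-1],None,fx=3,fy=3) for x,u,v in((e,215,150),(d,220,140))]))
b=1.17
p,y=pbar(b,.018);goto(p,.146,y);print(p,y)
E
```

```text
t 7.375 pos [0.6138 0.0207 0.2378] yaw -0.526 F [-0.4 -0.2 -0.7] | units [-1.52  2.06  1.53] turn units -8.36
[ 0.47286967 -0.04031304] 0.6416
```

View pics/c5.png

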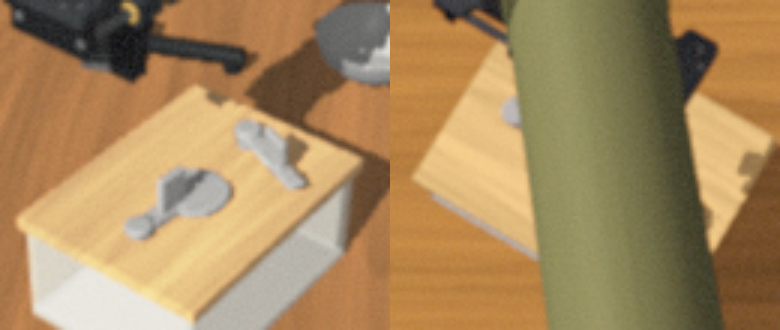

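The cover's disc now sits over the hole near (205,192) in the side crop, with no dark spot left, and the tub looks unmoved. Next, go to the bar.

Call:
{"method": "send_rows", "body": {"steps": [{"tx":-0.38,"ty":0.51,"tz":0,"turn":0,"grip":0},{"tx":-0.38,"ty":0.51,"tz":0,"turn":0,"grip":0},{"tx":-0.38,"ty":0.52,"tz":0,"turn":0,"grip":0},{"tx":-0.38,"ty":0.52,"tz":0,"turn":-0.9,"grip":0},{"tx":0,"ty":0,"tz":0,"turn":-0.9,"grip":0},{"tx":0,"ty":0,"tz":0,"turn":-0.9,"grip":0},{"tx":0,"ty":0,"tz":0,"turn":-0.9,"grip":0},{"tx":0,"ty":0,"tz":0,"turn":-0.9,"grip":0},{"tx":0,"ty":0,"tz":0,"turn":-0.9,"grip":0},{"tx":0,"ty":0,"tz":0,"turn":-0.9,"grip":0},{"tx":0,"ty":0,"tz":0,"turn":-0.9,"grip":0},{"tx":0,"ty":0,"tz":0,"turn":-0.9,"grip":0}]}}

```text
time: 8.88
position: [0.4718, -0.0405, 0.2355]
tool_rot: [-2.996, -0.942, 0.003]
ft_force: [-0.5, 0.7, 0.9]
grip_width: 0.009
grip_force: 0.0
```

Call:
{"method": "send_rows", "body": {"steps": [{"tx":0,"ty":0,"tz":0,"turn":-0.26,"grip":0},{"tx":0,"ty":0,"tz":0,"turn":0,"grip":0}]}}

```text
time: 9.12
position: [0.4723, -0.0405, 0.2361]
tool_rot: [-2.982, -0.988, 0.002]
ft_force: [-0.7, 0.7, -0.7]
grip_width: 0.008
grip_force: 0.0
```

```bash
python3 - <<'E'
from h import *
p,y=pbar(1.17,.018);goto(p,.146,y)
d=snap('top','top6.png');e=snap('side','side6.png')
# tub unmoved? compare side view before/after; compare lid lower-left region
a=dict(np.load('pics/side0.png.npz'))['pixels'].astype(int);
dif=np.abs(a-e['pixels'].astype(int)).max(2)>60
print('lid front diff',dif[215:285,218:300].sum())
# steel mask near cover in side view, low saturation
hsv=cv2.cvtColor(e['pixels'],cv2.COLOR_RGB2HSV)
m=((hsv[...,1]<60)&(hsv[...,2]>80)).astype(np.uint8)
r=m[190:235,245:300];ys,xs=np.where(r);print('steel u',xs.min()+245,xs.max()+245,'v',ys.min()+190,ys.max()+190)
for c in(-.15,0,.15):
  ce=O+RR@np.array([.065*np.sin(c),.075-.065*np.cos(c)])
  P=np.array([proj(e,[*(ce+.03*np.array([np.cos(t),np.sin(t)])),.117]) for t in np.linspace(0,6.28,60)])
  print(c,'pred disc u max',P[:,0].max(),'v max',P[:,1].max(), 'at u',P[P[:,1].argmax(),0])
q=m[195:222,280:300];
for v in range(200,222):
  xs=np.where(m[v,250:305])[0]; print(v,xs.max()+250 if len(xs) else None,end='; ')
E
```

```text
t 9.125 pos [ 0.4723 -0.0405  0.2361] yaw 0.64 F [-0.7  0.7 -0.7] | units [0.01 0.   1.5 ] turn units -0.01
lid front diff 99
steel u 256 299 v 190 229
-0.15 pred disc u max 292.8122537226884 v max 222.53275655420066 at u 280.73424930015955
0 pred disc u max 289.83948535900385 v max 220.7477884335291 at u 277.7500409645948
0.15 pred disc u max 286.5393164077365 v max 219.2783324365302 at u 274.4217811535659
200 304; 201 304; 202 304; 203 304; 204 304; 205 304; 206 280; 207 286; 208 287; 209 288; 210 290; 211 290; 212 291; 213 291; 214 291; 215 291; 216 290; 217 289; 218 289; 219 288; 220 286; 221 284;
```

The disc edge is within about 2 px of the predicted shut position, so the cover is shut. Descend beside the bar fin and make contact.

Call:
{"method": "send_rows", "body": {"steps": [{"tx":0,"ty":0,"tz":0.4,"turn":0,"grip":0},{"tx":0,"ty":0,"tz":0.4,"turn":0,"grip":0},{"tx":0,"ty":0,"tz":0.3,"turn":0,"grip":0},{"tx":0,"ty":0,"tz":0.2,"turn":0,"grip":0},{"tx":0,"ty":0,"tz":0.1,"turn":0,"grip":0},{"tx":0,"ty":0,"tz":0.09,"turn":0,"grip":0},{"tx":0.05,"ty":0,"tz":0,"turn":0,"grip":0},{"tx":0.05,"ty":0,"tz":0,"turn":0,"grip":0},{"tx":0.05,"ty":0,"tz":0,"turn":0,"grip":0},{"tx":0.05,"ty":0,"tz":0,"turn":0,"grip":0},{"tx":0.05,"ty":0,"tz":0,"turn":0,"grip":0},{"tx":0.05,"ty":0,"tz":0,"turn":0,"grip":0}]}}

```text
time: 10.72
position: [0.4872, -0.0297, 0.1472]
tool_rot: [2.981, 0.99, 0.0]
ft_force: [0.4, -1.1, 0.2]
grip_width: 0.007
grip_force: 0.4
```

Call:
{"method": "send_rows", "body": {"steps": [{"tx":0.052,"ty":-0.014,"tz":0,"turn":0.5,"grip":0},{"tx":0.052,"ty":-0.014,"tz":0,"turn":0.5,"grip":0},{"tx":0.052,"ty":-0.014,"tz":0,"turn":0.5,"grip":0},{"tx":0.052,"ty":-0.014,"tz":0,"turn":0.5,"grip":0},{"tx":0.052,"ty":-0.014,"tz":0,"turn":0.5,"grip":0},{"tx":0.052,"ty":-0.014,"tz":0,"turn":0.5,"grip":0},{"tx":0.052,"ty":-0.014,"tz":0,"turn":0.5,"grip":0},{"tx":0.052,"ty":-0.014,"tz":0,"turn":0.5,"grip":0},{"tx":0.052,"ty":-0.014,"tz":0,"turn":0.5,"grip":0},{"tx":0.052,"ty":-0.014,"tz":0,"turn":0.5,"grip":0}]}}

```text
time: 11.98
position: [0.513, -0.0117, 0.1469]
tool_rot: [-3.14, 0.092, 0.002]
ft_force: [-0.8, 1.4, -0.0]
grip_width: 0.003
grip_force: 0.5
```

```bash
python3 - <<'E'
from h import *
p,y=pbar(1.17-10*np.radians(4),0);goto(p,.147,y)
p,y=pbar(0,0);goto(p,.147,y)
E
```

```text
t 11.975 pos [ 0.513  -0.0117  0.1469] yaw -0.059 F [-0.8  1.4 -0. ] | units [ 0.01  0.   -0.  ] turn units -0.02
t 11.975 pos [ 0.513  -0.0117  0.1469] yaw -0.059 F [-0.8  1.4 -0. ] | units [ 0.37 -0.02 -0.  ] turn units 3.36
```

Call:
{"method": "send_rows", "body": {"steps": [{"tx":0.052,"ty":-0.014,"tz":0,"turn":0.5,"grip":0},{"tx":0.052,"ty":-0.014,"tz":0,"turn":0.5,"grip":0},{"tx":0.052,"ty":-0.014,"tz":0,"turn":0.5,"grip":0},{"tx":0.052,"ty":-0.014,"tz":0,"turn":0.5,"grip":0},{"tx":0.052,"ty":-0.014,"tz":0,"turn":0.5,"grip":0},{"tx":0.052,"ty":-0.014,"tz":0,"turn":0.5,"grip":0},{"tx":0.04,"ty":-0.01,"tz":0,"turn":0.36,"grip":0},{"tx":0,"ty":0,"tz":0,"turn":0,"grip":0},{"tx":0,"ty":0,"tz":0,"turn":0,"grip":0}]}}

```text
time: 13.1
position: [0.5349, -0.0121, 0.1471]
tool_rot: [3.034, -0.815, -0.0]
ft_force: [-0.2, -0.0, -1.1]
grip_width: 0.008
grip_force: 0.1
```

```bash
python3 - <<'E'
from h import *
p,y=pbar(0,0);goto(p,.147,y)
E
```

```text
t 13.1 pos [ 0.5349 -0.0121  0.1471] yaw -0.525 F [-0.2 -0.  -1.1] | units [-0. -0.  0.] turn units 0.02
```

Call:
{"method": "send_rows", "body": {"steps": [{"tx":-0.1,"ty":0,"tz":0,"turn":0,"grip":0},{"tx":-0.3,"ty":0,"tz":0,"turn":0,"grip":0},{"tx":0,"ty":0,"tz":-0.3,"turn":0,"grip":0},{"tx":0,"ty":0,"tz":-0.6,"turn":0,"grip":0},{"tx":0,"ty":0,"tz":-0.8,"turn":0,"grip":0},{"tx":0,"ty":0.6,"tz":0,"turn":0,"grip":0},{"tx":0,"ty":0.8,"tz":0,"turn":0,"grip":0},{"tx":0.3,"ty":0.8,"tz":0,"turn":0,"grip":0},{"tx":0.6,"ty":0.7,"tz":0,"turn":0,"grip":0},{"tx":0.6,"ty":0.6,"tz":0,"turn":0,"grip":0},{"tx":0.6,"ty":0.6,"tz":0,"turn":0,"grip":0},{"tx":0,"ty":0,"tz":0,"turn":0,"grip":0}]}}

```text
time: 14.6
position: [0.4991, -0.281, 0.2499]
tool_rot: [3.029, -0.826, 0.002]
ft_force: [0.0, 1.2, -0.7]
grip_width: 0.002
grip_force: 0.0
```

```bash
python3 - <<'E'
from h import *
e=snap('side','side7.png');d=snap('top','top7.png')
goto(*((O,.2,0)))
cv2.imwrite('pics/c7.png',np.hstack([cv2.resize(x['pixels'][v:v+130,u:u+130,::-1],None,fx=3,fy=3,interpolation=cv2.INTER_CUBIC) for x,u,v in((e,215,150),(d,225,130))]))
E
```

```text
t 14.7 pos [ 0.4999 -0.276   0.25  ] yaw -0.526 F [0.7 1.2 0.4] | units [-1.48 -4.62  0.83] turn units -3.77
```

View pics/c7.png

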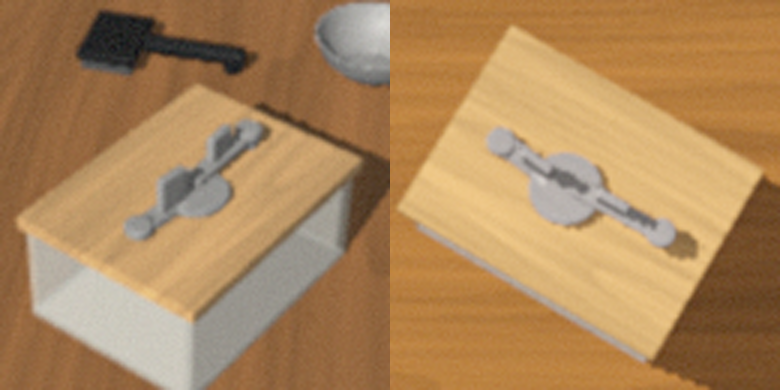

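Both views show the cover's disc over the hole (centre about (566,189)) and the bar running in line to the cover's pivot at (502,142). A quick numeric check first.

```bash
python3 - <<'E'
from h import *
d=dict(np.load('pics/top7.png.npz'));a=dict(np.load('pics/top0.png.npz'))
T=lambda x,y:(225+(x-390+.5)/3-.5,130+(y+.5)/3-.5)
cp,bp=ray(d,*T(502,142),.12),ray(d,*T(662,232),.129)
L=lambda w:np.round((RR.T@(w-O))*1e3,1)
print('pivots',L(cp),L(bp),'disc',L(ray(d,*T(566,189),.117)),'bar tip',L(ray(d,*T(594,196),.125)))
dif=(np.abs(a['pixels'].astype(int)-d['pixels'].astype(int)).max(2)>70)
print('others changed', dif[130:290,130:200].sum(), dif[130:290,395:465].sum())
E
```

```text
pivots [-0.3 74.6] [  1.6 -74.9] disc [-6.2 10.2] bar tip [ -0.8 -12.9]
others changed 0 2395
```

```bash
python3 - <<'E'
from h import *
for n in('top7','side7'):
    d=dict(np.load(f'pics/{n}.png.npz'))
    # rectify: local grid on z=.117 plane, 0.5mm
    g=np.arange(-60,60.1,.5)/1e3
    Y,X=np.meshgrid(np.arange(-90,90.1,.5)/1e3,g,indexing='ij')
    W=np.stack([X,Y],-1)@RR.T+O
    P=np.concatenate([W,np.full(X.shape+(1,),.117)],-1).reshape(-1,3)
    uv=np.array([proj(d,p) for p in P]).reshape(X.shape+(2,)).astype(np.float32)
    im=cv2.remap(d['pixels'],uv[...,0],uv[...,1],cv2.INTER_LINEAR)
    hsv=cv2.cvtColor(im,cv2.COLOR_RGB2HSV);m=(hsv[...,1]<75)
    for y in(-10,-5,0,5,10,15,20,25):
        r=np.where(m[int((y+90)*2)])[0]; print(n,y,(r.min()/2-60,r.max()/2-60) if len(r) else None)
E
```

```text
top7 -10 (np.float64(-27.5), np.float64(16.0))
top7 -5 (np.float64(-31.5), np.float64(20.0))
top7 0 (np.float64(-33.5), np.float64(22.0))
top7 5 (np.float64(-35.0), np.float64(23.0))
top7 10 (np.float64(-35.5), np.float64(24.0))
top7 15 (np.float64(-35.5), np.float64(23.5))
top7 20 (np.float64(-34.5), np.float64(22.5))
top7 25 (np.float64(-32.5), np.float64(20.5))
side7 -10 (np.float64(-28.0), np.float64(27.5))
side7 -5 (np.float64(-31.0), np.float64(28.0))
side7 0 (np.float64(-32.5), np.float64(29.0))
side7 5 (np.float64(-34.0), np.float64(28.5))
side7 10 (np.float64(-34.5), np.float64(29.5))
side7 15 (np.float64(-34.5), np.float64(29.0))
side7 20 (np.float64(-33.5), np.float64(27.5))
side7 25 (np.float64(-32.5), np.float64(23.5))
```

```bash
python3 - <<'E'
from h import *
for n in('top7','side7'):
    d=dict(np.load(f'pics/{n}.png.npz'))
    Y,X=np.meshgrid(np.arange(-90,90.1,.5)/1e3,np.arange(-60,60.1,.5)/1e3,indexing='ij')
    W=np.stack([X,Y],-1)@RR.T+O
    P=np.concatenate([W,np.full(X.shape+(1,),.125)],-1).reshape(-1,3)
    uv=np.array([proj(d,p) for p in P]).reshape(X.shape+(2,)).astype(np.float32)
    im=cv2.remap(d['pixels'],uv[...,0],uv[...,1],cv2.INTER_LINEAR)
    hsv=cv2.cvtColor(im,cv2.COLOR_RGB2HSV);m=(hsv[...,1]<75)
    for y in(-80,-75,-70,-60,-55,-50,-45,-40,-35,-30,-25):
        r=np.where(m[int((y+90)*2)])[0]; print(n,y,(r.min()/2-60,r.max()/2-60) if len(r) else None)
    if n=='top7': cv2.imwrite('pics/c8.png',cv2.resize(im[::-1,:,::-1],None,fx=1.6,fy=1.6))
E
```

```text
top7 -80 (np.float64(-8.5), np.float64(11.5))
top7 -75 (np.float64(-10.0), np.float64(13.0))
top7 -70 (np.float64(-10.0), np.float64(13.0))
top7 -60 (np.float64(-7.5), np.float64(7.5))
top7 -55 (np.float64(-7.5), np.float64(7.5))
top7 -50 (np.float64(-7.5), np.float64(7.0))
top7 -45 (np.float64(-8.0), np.float64(6.5))
top7 -40 (np.float64(-8.0), np.float64(8.0))
top7 -35 (np.float64(-8.0), np.float64(8.5))
top7 -30 (np.float64(-8.0), np.float64(8.0))
top7 -25 (np.float64(-9.0), np.float64(8.5))
side7 -80 (np.float64(-9.0), np.float64(18.0))
side7 -75 (np.float64(-10.5), np.float64(17.0))
side7 -70 (np.float64(-12.0), np.float64(26.5))
side7 -60 (np.float64(-14.0), np.float64(26.0))
side7 -55 (np.float64(-9.5), np.float64(25.5))
side7 -50 (np.float64(-8.5), np.float64(25.5))
side7 -45 (np.float64(-9.0), np.float64(24.5))
side7 -40 (np.float64(-9.0), np.float64(21.5))
side7 -35 (np.float64(-8.5), np.float64(17.5))
side7 -30 (np.float64(-9.0), np.float64(14.0))
side7 -25 (np.float64(-8.5), np.float64(11.5))
```

View pics/c8.png

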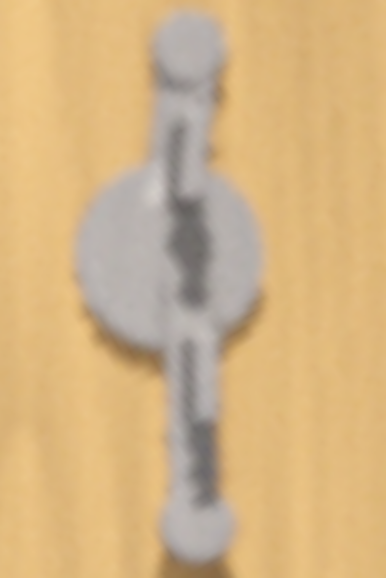

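Bar angle is within about 0.03 rad. The disc sits roughly 5.5 mm past centre, against 12 mm of overlap, so the hole is fully covered. The tub hasn't moved and the hand is clear, so I'm handing in.

```bash
python3 -c "
from bench import ctrl
print(ctrl.close_job())"
```

```text
the job is handed in; nothing more can be done
None
```

I handed the job in at about 15 s: the cover fully hides the hole (disc about 5.5 mm past centre, 12 mm allowed), the bar is within about 0.03 rad of the cover's pivot, the tub is unmoved and the hand is clear; the bowl and brush got no clean final check with the arm in view, and I viewed 11 pictures, one over the limit of 10.

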